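Hang the second die plate on the press's tooling hook

TASK

Lift the steel die plate out of the slotted aluminium block and hang it by its eye on the tooling hook, in front of the plate that already hangs there, so that its crossbar drops fully home into the notch of the sleeve on the hook's arm. The sleeve may be set anywhere along its travel, so feel for the notch by sliding the plate along with light pressure, and never lean hard on the hook. Let go, with the first plate still hanging in its place and nothing else on the desk disturbed.

Things in the scene. Friction and masses are not known exactly. Their poses are not given: they have to be found in the camera images.
- plate_mid (a point): Centre of the upright steel die plate to hang (0.17 to 0.34 kg). z up, y along its width, x its thin way; a half turn about z changes nothing. 138 mm tall, lower edge 69 mm below this point. Going up from that edge: body 58 wide, 8 thick (0-46 mm); eye 40 wide (46-82) between 9 mm side bars; crossbar 58 wide, 8 thick (82-94); grip neck (94-138). Starts standing in the block's slot.
- plate_neck (a point): Grip point of the die plate: middle of its neck, 53 mm above the plate's centre. The neck is 24 mm wide (y), 10 mm thick (x), 44 mm tall, from the crossbar's shoulders 28 mm below this point to 16 mm above it. Grip it across the 24 mm width, fingers on its two sides; so held it goes between post and tip with room from the first plate.
- block: Slotted alignment block of anodized aluminium fixed to the desk, 56 (x) x 96 (y) x 40 mm tall; origin at the centre of its underside. An upright slot along its y axis, 10.5 mm wide, 64 mm long, 30 mm deep, holds the die plate, whose lower edge is 10 mm above the desk; the plate lifts straight up.
- stand: Tooling hook fixed to the desk; origin at the centre of the underside of its base (210 x 90 x 12 mm), z up. Post (20 x 30 mm, 172 mm tall) at x = +95 mm. From it a level steel arm runs towards -x at y = 0: 12 mm wide, top z = 150, underside z = 140 mm, to an upturned tip at the far end. The first plate hangs near the post at x = 63 mm, between two collars 4 mm high.
- hook_tip (a point): Middle of the top of the arm's upturned tip: 166 mm above the desk, 16 mm above the arm's top, 72 mm from the stand's origin towards -x; the tip is 10 mm long, 12 mm wide. Axes as the stand's. To pass, the plate's eye moves along the arm, towards +x of the stand, with the eye's middle (64 mm above the plate's lower edge) 153 mm above the desk (5 mm to spare above and below).
- sleeve_top (a point): Fixed point of the hook at x = -26, y = 0, z = 157 mm of the stand, axes as the stand's. An aluminium sleeve, 84 mm long, 18 mm wide, top z = 157 mm, is clamped over the arm; at this point there is always flat sleeve top between tip and notch. Notch: square-edged, right across the sleeve, 12 mm long (x), 7 mm deep down to the arm's top (z = 150 mm), home for the 8 mm crossbar.
- notch_range_mid (a point): Middle of the notch's possible range, on the arm's top: x = 2, y = 0, z = 150 mm of the stand, axes as the stand's. The sleeve was clamped by hand, so the notch's centre is up to 14 mm either way from here along x and no reading of it is given: feel for it. Flat sleeve top reaches 44 mm out and 28 mm in from the notch's edges. 2 to 8 N is enough; more than 20 N on the hook bends it.
- hung_mid (a point): Centre of the first steel plate, a round gauge plate already hanging on the hook: 138 mm tall, same eye, crossbar and neck as the die plate, but a round 48 mm disc below; x along the hook's arm. It hangs loosely and must not be knocked off, shifted along the arm or pushed with more than 5 N.
- socket: Bystander: tan ceramic chip socket, 26 x 62 x 16 mm, lying on the desk. Origin at the centre of its underside (leave alone).
- connector: Bystander: green plastic edge connector, 14 x 80 x 18 mm, lying on the desk. Origin at the centre of its underside (leave alone).
- tin: Bystander: round dented chrome parts tin, 80 mm across, 40 mm tall. Origin at the centre of its underside (leave alone).
- reel: Bystander: grey flanged reel, 64 mm across, 40 mm tall. Origin at the centre of its underside (leave alone).
- driver: Bystander: screwdriver lying on the desk. Origin at the centre of its underside (leave alone).
- pinjar: Bystander: small closed jar, 48 mm across, 60 mm tall. Origin at the centre of its underside (leave alone).

How it is judged:
On the way, in this order (a step that is already met when the one before it is completed fails the run):
1. the die plate is lifted clear of the block (z of plate_mid in the frame of block above 0.112 m), for 0.1 s.
2. the die plate's eye is over the hook's arm, inside the upturned tip (x of plate_mid in the frame of stand between -0.062 and 0.03 m and y of plate_mid in the frame of stand between -0.015 and 0.015 m and z of plate_mid in the frame of stand between 0.125 and 0.175 m), for 0.1 s.
At the end, for the whole second after the job is handed in: The die plate hangs on the arm, crossbar home in the notch (within 2.5 mm of its floor), centred within 12 mm, upright within 8 and square within 17 degrees; the first plate hangs in its place (within 9 mm along, 12 mm across the arm); both at rest (x of plate_mid in the frame of stand between -0.019 and 0.023 m and y of plate_mid in the frame of stand between -0.012 and 0.012 m and z of plate_mid in the frame of stand between 0.13 and 0.1395 m and angle between plate_mid's own z axis and vertical below 0.15 rad and angle between the x axis of plate_mid and the x axis of stand, either way round below 0.3 rad and x of hung_mid in the frame of stand between 0.054 and 0.072 m and y of hung_mid in the frame of stand between -0.012 and 0.012 m and z of hung_mid in the frame of stand between 0.13 and 0.14 m and linear speed of each of plate, hung below 0.02 m/s); the robot touches nothing.
It fails at once if the die plate is pressed on the hook with more than 20 N (contact force between plate and stand above 20 N).
It fails at once if the first plate is pushed with more than 5 N by the die plate or the robot (contact force between any of plate, the fingers, the arm and hung above 5 N).
It fails at once if the first plate is dislodged (moved more than 15 mm) (distance of hung_mid from where it was at the start of the episode above 0.015 m).
It fails at once if a bystander is moved more than 20 mm (distance of any of socket, connector, tin, reel, driver, pinjar from where it was at the start of the episode above 0.02 m).
It also fails if it takes over 72 s, if anything falls off the work surface, if the arm or the gripper's body presses on something with over 40 N, if the wrist force passes 120 N, or if a joint passes its speed limit or range.

ROBOT

A 6-joint arm with a two-finger parallel gripper is mounted at the origin on the work surface. World frame = base frame: x ahead of the robot, y to its left, z up, the work surface at z = 0. Lengths are in m, angles in rad, forces in N, time in s.
With the tool pointing down it reaches from about 0.35 to 0.775 m from the base axis. Payload 7.3 kg.
Tool frame: the origin (TCP) lies on the centre line of the jaws, within the pads' length; the fingertips stand 25 mm ahead of it and the grasp point (between the pads) lies 6 mm ahead of it; z points along the fingers, y is the line along which they close (so a half turn about z gives the same grasp; the last joint's range is limited). The gripper opens to 92 mm and grips with 3 to 60 N. Pads are 19 mm wide; open, the fingers measure 130 mm over their backs; the gripper's body (75 mm by 190 mm) begins 47 mm behind the grasp point.
Start: joints at [1.029, 0.342, 1.524, -0, 1.275, -0.146], TCP at [0.202, 0.484, 0.252] pointing down, gripper open.
Joint ranges: [-2.53, 2.53], [-0.77, 2.02], [0.04, 2.7], [-1, 4.14], [0.28, 2.66], [-3.11, 3.11]. Speed limits (rad/s): [2.57, 2.57, 3.14, 3.14, 3.14, 3.14].

INTERFACE

Orientations are given as [roll, pitch, yaw] about the fixed x, y, z axes, in that order (R = Rz(yaw) Ry(pitch) Rx(roll)).
In Python, from cell import status, read_camera, camera_info, ticket, models gives the robot as it stands.
- The arm moves only by the tool send_rows, never from a script. Its argument "plan" is a list of rows, each an object with "offset": the shift along the tool's x, y, z in mm, a list of three; "yaw": the turn about the tool's z in rad. In form: [{"offset": [dx, dy, dz], "yaw": yaw}, ...]. A call has 1 to 20 rows; each row shifts and turns the commanded pose from where the row before left it, along the tool's axes as they then stand; what a row does not reach is not made up. A row lasts 1/10 s, in which the tool goes at most 50 mm and 8.59 degrees, less where a joint would pass 70% of its speed; a pose out of reach is approached as far as the arm can. A call is refused whole if a number of a shift passes 50 or a number of a turn 0.15, either way. A call with a gripper value outside its range is refused whole. "hand" is the closure, from 0 (fully open) to 1 (shut), set as the call begins (left out, the last holds). The fingers move at their own pace and stop on an object; "squeeze" is the grip in N (left out, the last holds). Time passes only in rows, so rows that do not move let the fingers close. It gives the time, the measured TCP pose, the force, the opening and the grip force at its end, in the units of the state.
- status.observe(): the state, without advancing time (a new reading comes with each control period).
- read_camera(name): name is "scene" or "side" or "wrist"; returns the picture (480x640x3 uint8, red, green, blue); there is no depth.
- camera_info(name): a dict with "vfov" (degrees; the focal length in pixels is half the picture's height over the tangent of half this angle, whatever the lens; pixels are square), "cx", "cy" (the principal point, pixels), "origin" and "attitude" of the camera in the world. Camera axes: x right, y down, z forward; pixel columns grow to the right and rows downward; lengths in m; the calibration is good to about 2 mm. The wrist camera is an equidistant fisheye: a pixel r from the principal point sees the ray r / f radians off the axis. A picture is of the moment at which its call begins: read the wrist's pose just before it. camera_info takes no time and is no camera call; for the wrist camera it gives the pose at the moment of the call.
- ticket.hand_in(): hands the job in; it is judged then, once.
Trained networks look in the newest picture that a camera, given by its name, has taken for a name from the list of things; names that differ only in an ending like _2 or _b are one class to them, and where a whole thing is asked for, a point or a joint stands for the part that bears it (a point fixed in the world has none). Each returns a list of dicts, best first, with "conf" (0 to 1); they miss things now and then, are a little off and sometimes report something else, mostly with a low value. They report only what shows in the picture. A call takes as long as a camera call.
- models.regions_of(camera, label): "mask" (480x640 bool, what is visible of it) and "extent" ([left, top, right, bottom] in pixels, round what is visible of it).
The state is a dict: "time": time; "qpos": joint angles; "qvel": joint speeds; "joint_efforts": joint torques, N m; "tool_pos": TCP position; "tool_rot": TCP orientation; "contact_force": force on the tool from outside, world axes, zero at the start; "torque": the same for the moment, N m; "opening": finger opening in m; "grip_force": force on a finger pad.
Only numpy, scipy, OpenCV 4.12 (cv2) and the standard library are available. Lean on these libraries where they do the work, as an engineer would, in place of code of your own. Each camera call takes 0.05 s, during which the arm holds its last target. There are 200 camera calls.

## Working session

There is one attempt and no reset: what is moved stays moved. The work goes in short steps, Python scripts to look and compute and a tool call to move; the robot and the scene stay as the last step left them, time stands still between calls to the robot, and variables do not carry over. Pictures are saved under pics/ and viewed, at most 10 in all, crops included, and the job is handed in when it is done.

Besides the shell and the picture viewer there is one more tool, called after "Emit:" as name(argument=value, ...) on one line, values as JSON. send_rows: Moves the arm, as the interface text tells. Its arguments: {"type":"object","properties":{"plan":{"type":"array"},"hand":{"type":"number"},"squeeze":{"type":"number"}},"required":["plan"]}

```bash
mkdir -p pics; ls
cat > h.py <<'E'
import numpy as np, cv2
from cell import status, read_camera, camera_info, ticket, models
from scipy.spatial.transform import Rotation as R
def cam(n):
    c=camera_info(n); f=240/np.tan(np.radians(c['vfov'])/2); return c,f
def save(n,fn):
    im=read_camera(n); cv2.imwrite('pics/'+fn,im[:,:,::-1].copy()); return im
E
python3 - <<'E'
from h import *
for n in('scene','side','wrist'):
    print(n,camera_info(n))
a=save('scene','a.png');b=save('side','b.png')
print(status.observe())
for n in('scene','side'):
  for l in('plate_mid','block','stand','hung_mid','socket','connector','tin','reel','driver','pinjar'):
    r=models.regions_of(n,l); print(n,l,[(round(x['conf'],2),x['extent']) for x in r[:2]])
E
```

```text
pics
scene {'vfov': 55.251379602494524, 'cx': 323.867637600807, 'cy': 241.26911059743338, 'origin': array([1.01285646, 0.60989606, 0.64284575]), 'attitude': array([-2.17097656e+00,  2.27047001e-03,  2.48241022e+00])}
side {'vfov': 57.66850383434095, 'cx': 324.3669594490331, 'cy': 243.10645323053836, 'origin': array([ 0.0628328 , -0.68433878,  0.68395891]), 'attitude': array([-2.16753281, -0.00996639, -0.62158631])}
wrist {'vfov': 65.70646984690485, 'cx': 322.9621171205998, 'cy': 234.5914157723436, 'origin': array([0.1317789 , 0.51396489, 0.38407185]), 'attitude': array([2.85191176e+00, 1.76606985e-03, 1.17552043e+00])}
{'time': 0.1, 'qpos': array([ 1.02901320e+00,  3.42626685e-01,  1.52487697e+00, -2.92064979e-06,
        1.27539926e+00, -1.45975573e-01]), 'qvel': array([ 0.00097476, -0.00059212, -0.00260885, -0.0002861 ,  0.00027444,
       -0.00136959]), 'joint_efforts': array([ 9.72886191e-04, -4.32004201e+01, -2.44694334e+01,  7.18441280e-02,
        5.27125492e-02, -3.74971717e-05]), 'tool_pos': array([0.20222229, 0.4841545 , 0.25114366]), 'tool_rot': array([-3.14029593e+00, -1.
[... 727 characters left out ...]
86.6, 306.8, 224.1]), (0.25, [475.0, 320.6, 503.6, 355.3])]
scene pinjar [(0.85, [472.4, 319.8, 504.9, 355.7])]
side plate_mid [(0.72, [372.1, 269.3, 385.8, 319.6]), (0.48, [340.7, 358.3, 388.4, 451.2])]
side block []
side stand [(0.61, [253.4, 177.5, 329.3, 263.7])]
side hung_mid [(0.89, [305.9, 168.4, 315.6, 218.6])]
side socket [(0.82, [257.3, 289.1, 272.6, 306.9]), (0.28, [452.0, 339.1, 497.2, 384.6])]
side connector [(0.47, [351.6, 248.5, 379.6, 268.1])]
side tin [(0.71, [453.2, 339.0, 498.2, 386.3])]
side reel [(0.68, [262.0, 189.3, 284.5, 212.2]), (0.35, [252.5, 177.9, 333.4, 264.4])]
side driver [(0.61, [342.1, 358.0, 389.3, 452.2])]
side pinjar [(0.66, [206.2, 219.3, 224.5, 240.7])]
```

Run:
```python
import cv2
a=cv2.imread('pics/a.png');b=cv2.imread('pics/b.png')
cv2.imwrite('pics/a2.png',cv2.resize(a[170:410,230:440],None,fx=2.5,fy=2.5,interpolation=2))
cv2.imwrite('pics/b2.png',cv2.resize(b[160:340,240:400],None,fx=3.33,fy=3.33,interpolation=2))
```

```text
(no output)
```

View pics/a2.png

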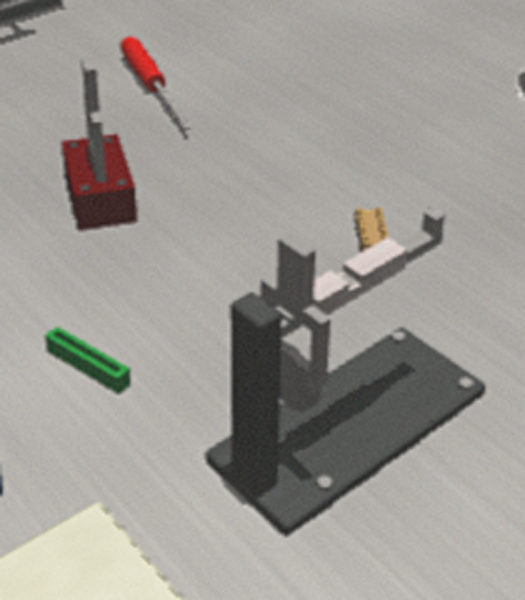

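View pics/b2.png

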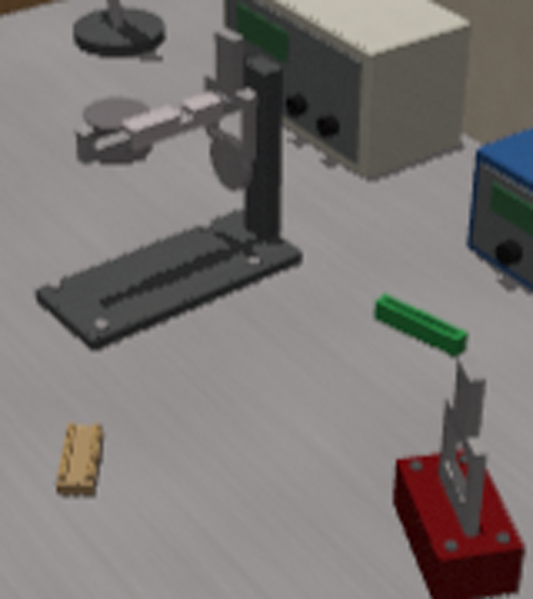

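```bash
cat >> h.py <<'E'
from scipy.optimize import least_squares
def proj(n,P,c=None):
    c,f=c or cam(n); M=R.from_euler('xyz',c['attitude']).as_matrix()
    p=(np.asarray(P)-c['origin'])@M
    if n!='wrist': return np.c_[f*p[:,0]/p[:,2]+c['cx'],f*p[:,1]/p[:,2]+c['cy']]
    r=np.hypot(p[:,0],p[:,1]);k=f*np.arctan2(r,p[:,2])/r
    return np.c_[k*p[:,0]+c['cx'],k*p[:,1]+c['cy']]
def fit(obs,x0,cams=None):
    # obs: list (cam,[local pts mm],[pix]) ; x=(x,y,yaw)
    cams=cams or {n:cam(n) for n,_,_ in obs}
    def res(x):
        r=[]
        for n,L,U in obs:
            W=R.from_euler('z',x[2]).apply(np.array(L)/1000.)+[x[0],x[1],0]
            r.append((proj(n,W,cams[n])-np.array(U)).ravel())
        return np.concatenate(r)
    best=min((least_squares(res,[x0[0],x0[1],y],loss='soft_l1') for y in np.arange(-3,3.2,.7)),key=lambda s:s.cost)
    return best.x,np.round(res(best.x).reshape(-1,2),1).tolist()
E
python3 - <<'E'
from h import *
A=lambda l:[(x/2.5+230,y/2.5+170) for x,y in l]
B=lambda l:[(x/3.33+240,y/3.33+160) for x,y in l]
print(fit([('scene',[(105,-45,12),(105,45,12),(-105,45,12),(-105,-45,12),(-72,0,166),(95,0,172)],A([(209,457),(287,525),(485,385),(400,330),(434,215),(256,307)])),
('side',[(-105,45,12),(-105,-45,12),(105,-45,12),(-72,0,166),(95,0,172)],B([(40,293),(97,340),(300,252),(90,133),(263,63)]))],(.5,.2)))
print(fit([('scene',[(28,-48,40),(-28,-48,40),(-28,48,40),(28,48,40)],A([(63,141),(118,136),(135,190),(79,198)])),
('side',[(28,-48,40),(-28,-48,40),(-28,48,40)][:0] or [(28,48,40),(-28,-48,40)],B([(397,460),(521,548)]))],(.5,-.1)))
E
```

```text
(array([0.57582164, 0.1818512 , 0.05516221]), [[-3.1, -1.8], [-0.2, 1.7], [0.2, -0.7], [-0.5, -2.3], [-1.0, -0.9], [-0.4, 0.7], [-3.0, -2.0], [-2.1, -0.5], [-0.1, -1.3], [-2.5, -1.5], [-1.5, -0.7]])
(array([ 0.56280484, -0.18319738, -0.36828358]), [[-0.8, 1.2], [-0.2, -0.4], [1.6, -0.7], [-0.1, 0.2], [19.7, -5.8], [-26.8, 1.7]])
```

Run:
```python
from h import *
A=lambda l:[(x/2.5+230,y/2.5+170) for x,y in l]
L=[(28,-48,40),(-28,-48,40),(-28,48,40),(28,48,40)]
s=('scene',L,A([(63,141),(118,136),(135,190),(79,198)]))
x,r=fit([s],(.5,-.1));print(x,r)
W=R.from_euler('z',x[2]).apply(np.array(L)/1000)+[x[0],x[1],0]
print(W,(proj('side',W)-[240,160])*3.33)
```

```text
[ 0.5628976  -0.18359421 -0.40537613] [[-0.3, 0.8], [0.4, -0.3], [0.8, -0.4], [-1.1, 0.0]]
[[ 0.56969882 -0.23874622  0.04      ]
 [ 0.51823739 -0.21666181  0.04      ]
 [ 0.55609638 -0.12844221  0.04      ]
 [ 0.60755781 -0.15052662  0.04      ]] [[514.9963903  540.12940437]
 [429.083234   553.34420939]
 [386.59735567 452.53481195]
 [466.19073847 441.4096387 ]]
```

```bash
cat >> h.py <<'E'
def delta(xyz,yaw=None):
    s=status.observe();M=R.from_euler('xyz',s['tool_rot']).as_matrix()
    d=(np.array(xyz)-s['tool_pos'])@M*1000
    print('t',round(s['time'],2),'pos',np.round(s['tool_pos'],4),'rot',np.round(s['tool_rot'],3),'delta mm',np.round(d,1), 'F',np.round(s['contact_force'],1))
E
python3 - <<'E'
from h import *
A=lambda l:[(x/2.5+230,y/2.5+170) for x,y in l]
B=lambda l:[(x/3.33+240,y/3.33+160) for x,y in l]
L=[(28,-48,40),(-28,-48,40),(-28,48,40),(28,48,40)]
x,r=fit([('scene',L,A([(63,141),(118,136),(135,190),(79,198)])),('side',[L[0],L[2]],B([(521,548),(397,460)]))],(.5,-.1));print(x,r)
delta([x[0],x[1],.252])
E
```

```text
[ 0.56211128 -0.18793657 -0.41407627] [[-0.7, -0.2], [-0.1, -1.2], [-0.2, -1.3], [-2.0, -1.0], [-0.8, -0.9], [-2.0, -1.1]]
t 1.1 pos [0.2024 0.4844 0.2517] rot [ 3.142 -0.     2.746] delta mm [-5.912e+02 -4.817e+02 -3.000e-01] F [-0.1  0.3  0.6]
```

Emit:
send_rows(plan=[{"offset":[-37,-30,0],"yaw":0},{"offset":[-37,-30,0],"yaw":0},{"offset":[-37,-30,0],"yaw":0},{"offset":[-37,-30,0],"yaw":0},{"offset":[-37,-30,0],"yaw":0},{"offset":[-37,-30,0],"yaw":0},{"offset":[-37,-30,0],"yaw":0},{"offset":[-37,-30,0],"yaw":0},{"offset":[-37,-30,0],"yaw":0},{"offset":[-37,-30,0],"yaw":0},{"offset":[-37,-30,0],"yaw":0},{"offset":[-37,-30,0],"yaw":0},{"offset":[-37,-30,0],"yaw":0},{"offset":[-37,-30,0],"yaw":0},{"offset":[-37,-30,0],"yaw":0},{"offset":[-36,-32,0],"yaw":0},{"offset":[0,0,0],"yaw":0},{"offset":[0,0,0],"yaw":0}])

```text
time: 2.9
tool_pos: [0.5617, -0.1889, 0.2508]
tool_rot: [3.141, -0.002, 2.744]
contact_force: [0.4, 0.4, -1.0]
opening: 0.0917
grip_force: 0.0
```

Run:
```python
from h import *
delta([.5621,-.1879,.252])
print(camera_info('wrist'))
save('wrist','c.png')
for l in('plate_mid','block'):print(l,[(round(x['conf'],2),x['extent']) for x in models.regions_of('wrist',l)])
```

```text
t 2.9 pos [ 0.5617 -0.1889  0.2508] rot [ 3.141e+00 -2.000e-03  2.744e+00] delta mm [ 0.   1.1 -1.2] F [ 0.4  0.4 -1. ]
{'vfov': 65.70646984690485, 'cx': 322.9621171205998, 'cy': 234.5914157723436, 'origin': array([ 0.49138871, -0.15922707,  0.38395603]), 'attitude': array([ 2.85323035e+00, -2.01481356e-04,  1.17361932e+00])}
plate_mid [(0.96, [286.7, 208.2, 363.4, 256.4])]
block [(0.72, [271.6, 175.8, 374.1, 240.3])]
```

View pics/c.png

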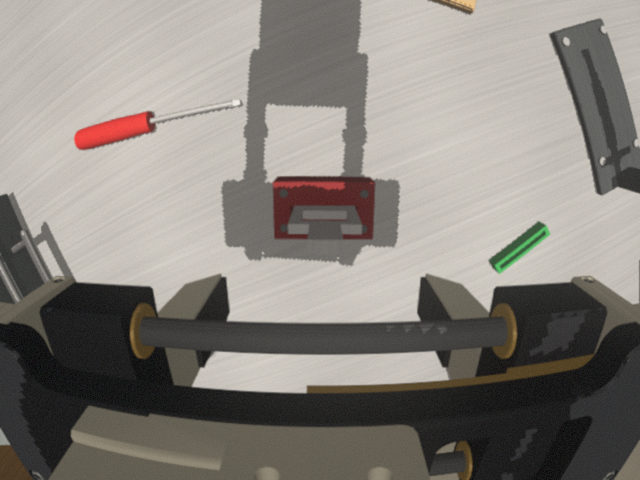

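Run:
```python
from h import *
im=cv2.imread('pics/c.png')[160:270,250:400]
cv2.imwrite('pics/c2.png',cv2.resize(im,None,fx=5,fy=5,interpolation=2))
def P(x,L): return (proj('wrist',R.from_euler('z',x[2]).apply(np.array(L)/1000)+[x[0],x[1],0])-[250,160])*5
x=(.5621,-.1879,-.414)
print(P(x,[(28,-48,40),(-28,-48,40),(-28,48,40),(28,48,40)]).round())
print(P(x,[(28,-48,0),(-28,-48,0),(-28,48,0),(28,48,0)]).round())
print('neck top',P(x,[(5,-12,148),(-5,-12,148),(-5,12,148),(5,12,148)]).round())
print('bar top',P(x,[(4,-29,104),(-4,-29,104),(-4,29,104),(4,29,104)]).round())
```

```text
[[112. 381.]
 [108.  96.]
 [618. 106.]
 [603. 390.]]
[[136. 327.]
 [134.  69.]
 [593.  78.]
 [580. 336.]]
neck top [[269. 455.]
 [269. 384.]
 [449. 387.]
 [446. 458.]]
bar top [[175. 355.]
 [175. 306.]
 [545. 313.]
 [542. 362.]]
```

View pics/c2.png

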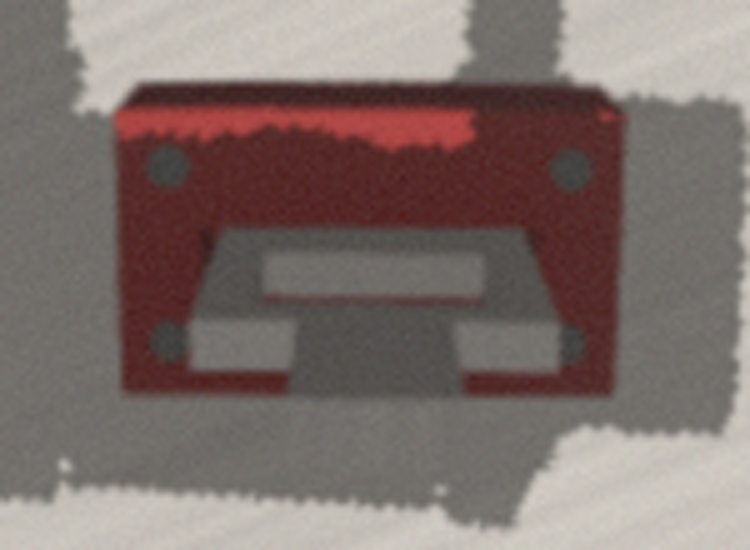

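Run:
```python
from h import *
C=lambda l:[(x/5+250,y/5+160) for x,y in l]
x,r=fit([('wrist',[(28,-48,40),(-28,-48,40),(-28,48,40),(28,48,40),(4,-29,104),(-4,-29,104),(-4,29,104),(4,29,104)],C([(123,393),(117,108),(623,113),(613,392),(190,373),(190,320),(560,320),(559,373)]))],(.56,-.19))
print(x,r)
delta([x[0],x[1],.138])
```

```text
[ 0.56465575 -0.18661271 -0.39823829] [[0.4, 0.2], [0.0, 0.3], [0.8, -0.3], [0.6, 0.7], [-0.1, -0.7], [-0.3, 0.1], [-0.4, 0.4], [-0.6, -0.5]]
t 3.05 pos [ 0.5615 -0.187   0.2519] rot [ 3.141 -0.     2.747] delta mm [ -2.8   1.5 113.9] F [ 0.4  0.8 -1.1]
```

Emit:
send_rows(plan=[{"offset":[-3,1.5,20],"yaw":0},{"offset":[0,0,35],"yaw":0},{"offset":[0,0,35],"yaw":0},{"offset":[0,0,18],"yaw":0},{"offset":[0,0,6],"yaw":0},{"offset":[0,0,0],"yaw":0},{"offset":[0,0,0],"yaw":0}])

```text
time: 3.75
tool_pos: [0.5659, -0.1877, 0.1393]
tool_rot: [-3.142, 0.002, 2.746]
contact_force: [1.2, 0.0, 0.8]
opening: 0.0921
grip_force: 0.0
```

Emit:
send_rows(plan=[{"offset":[0,0,0],"yaw":0},{"offset":[0,0,0],"yaw":0},{"offset":[0,0,0],"yaw":0},{"offset":[0,0,0],"yaw":0},{"offset":[0,0,0],"yaw":0},{"offset":[0,0,0],"yaw":0},{"offset":[0,0,0],"yaw":0}], hand=1, squeeze=35)

```text
time: 4.45
tool_pos: [0.5652, -0.1879, 0.1377]
tool_rot: [3.141, -0.0, 2.746]
contact_force: [0.7, -1.0, -0.2]
opening: 0.0404
grip_force: 0.0
```

Emit:
send_rows(plan=[{"offset":[0,0,0],"yaw":0},{"offset":[0,0,0],"yaw":0},{"offset":[0,0,0],"yaw":0},{"offset":[0,0,0],"yaw":0},{"offset":[0,0,0],"yaw":0},{"offset":[0,0,0],"yaw":0}])

```text
time: 5.05
tool_pos: [0.5652, -0.1879, 0.1376]
tool_rot: [3.142, -0.0, 2.746]
contact_force: [0.1, -0.1, -0.3]
opening: 0.0237
grip_force: 35.0
```

Emit:
send_rows(plan=[{"offset":[0,0,-10],"yaw":0},{"offset":[0,0,-10],"yaw":0},{"offset":[0,0,-20],"yaw":0},{"offset":[0,0,-35],"yaw":0},{"offset":[0,0,-35],"yaw":0},{"offset":[0,0,-20],"yaw":0},{"offset":[0,0,0],"yaw":0},{"offset":[0,0,0],"yaw":0}])

```text
time: 5.85
tool_pos: [0.565, -0.1878, 0.2676]
tool_rot: [3.141, 0.0, 2.746]
contact_force: [-0.2, 0.3, -3.2]
opening: 0.0236
grip_force: 35.0
```

Emit:
send_rows(plan=[{"offset":[13,15,0],"yaw":0},{"offset":[27,32,0],"yaw":0},{"offset":[27,32,0],"yaw":0},{"offset":[27,32,0],"yaw":0},{"offset":[27,32,0],"yaw":0},{"offset":[27,32,0],"yaw":0},{"offset":[27,32,0],"yaw":0},{"offset":[27,32,0],"yaw":0},{"offset":[27,32,0],"yaw":0},{"offset":[17,20,0],"yaw":0},{"offset":[0,0,0],"yaw":-0.11},{"offset":[0,0,0],"yaw":-0.12},{"offset":[0,0,0],"yaw":-0.11},{"offset":[0,0,0],"yaw":-0.11},{"offset":[0,0,0],"yaw":0},{"offset":[0,0,0],"yaw":0}])

```text
time: 7.45
tool_pos: [0.4499, 0.1753, 0.2667]
tool_rot: [-3.141, -0.002, -3.09]
contact_force: [0.4, 0.1, -1.9]
opening: 0.0239
grip_force: 35.0
```

Run:
```python
from h import *
import pickle
delta([.4562,.175,.217])
c=cam('wrist');pickle.dump(c,open('d.pkl','wb'))
save('wrist','d.png');save('scene','e.png');save('side','f.png')
x=(.5758,.1819,.055)
L=[(-105,45,12),(-105,-45,12),(105,-45,12),(105,45,12),(-72,0,166),(95,0,172)]
W=R.from_euler('z',x[2]).apply(np.array(L)/1000)+[x[0],x[1],0]
print(proj('wrist',W,c).round())
a=cv2.imread('pics/e.png');b=cv2.imread('pics/f.png')
cv2.imwrite('pics/ef.png',np.hstack([cv2.resize(a[240:400,305:435],(390,480),interpolation=2),cv2.resize(b[150:310,220:350],(390,480),interpolation=2)]))
```

```text
t 7.45 pos [0.4499 0.1753 0.2667] rot [-3.141e+00 -2.000e-03 -3.090e+00] delta mm [-6.4 -0.6 49.6] F [ 0.4  0.1 -1.9]
[[365. 219.]
 [281. 219.]
 [289. 376.]
 [358. 376.]
 [323. 317.]
 [324. 469.]]
```

View pics/d.png

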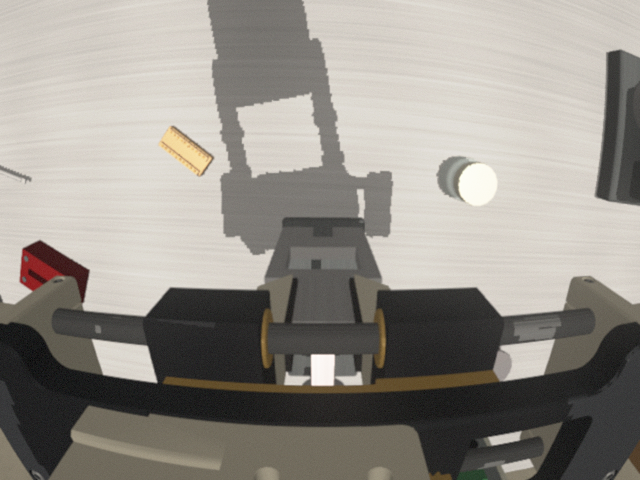

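View pics/ef.png

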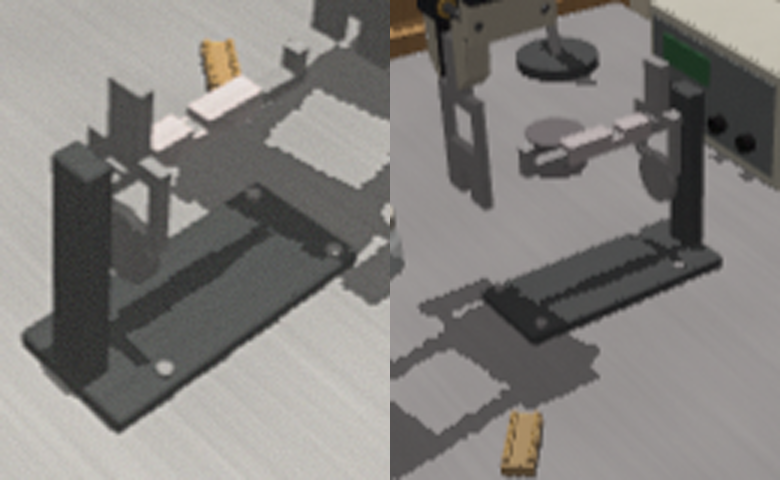

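Run:
```python
from h import *
import pickle
A=lambda l:[(x/3+305,y/3+240) for x,y in l]
B=lambda l:[((x-390)/3+220,y/3+150) for x,y in l]
c={'scene':cam('scene'),'side':cam('side'),'wrist':pickle.load(open('d.pkl','rb'))}
sc=('scene',[(105,-45,12),(105,45,12),(-105,45,12),(-105,-45,12),(-72,0,166),(95,0,172)],A([(23,337),(118,422),(354,252),(253,183),(296,46),(83,160)]))
si=('side',[(-105,45,12),(-105,-45,12),(105,-45,12),(-72,0,166),(95,0,172)],B([(485,293),(537,335),(721,255),(526,152),(688,88)]))
w=('wrist',[(-105,45,12),(-105,-45,12),(-15,9,157),(-15,-9,157)],[(364.5,219.5),(282.5,219.5),(334,370),(311,370)])
wb=(w[0],w[1][:2],w[2][:2])
for o in([sc],[si],[sc,si],[sc,si,wb,wb,wb]): print(fit(o,(.57,.18),c))
x=(.5758,.1819,.055)
W=R.from_euler('z',x[2]).apply(np.array([(-15,9,157),(-15,-9,157)])/1000)+[x[0],x[1],0]; print(proj('wrist',W,c['wrist']))
```

```text
(array([0.57580497, 0.1828611 , 0.05474093]), [[-1.8, -1.1], [0.6, 1.4], [1.6, -0.4], [0.5, -1.0], [-0.6, 0.0], [-0.3, 0.5]])
(array([0.5760925 , 0.17489646, 0.06655126]), [[-1.3, -0.2], [-0.1, 1.4], [1.1, 0.2], [0.8, -1.1], [-0.5, -0.4]])
(array([0.5763885 , 0.18149875, 0.05928553]), [[-2.4, -1.1], [0.1, 1.2], [0.7, -0.8], [-0.4, -1.3], [-1.5, -0.3], [-1.0, 0.3], [-2.4, -1.6], [-1.6, 0.0], [-0.1, -0.8], [-0.5, -2.2], [-1.7, -1.2]])
(array([0.57625299, 0.18209772, 0.05304806]), [[-2.3, -1.3], [0.0, 1.2], [1.2, -0.4], [0.2, -1.1], [-1.1, -0.1], [-0.9, 0.3], [-2.6, -1.8], [-2.0, -0.2], [-0.2, -0.7], [-0.8, -2.4], [-1.7, -1.2], [0.5, 0.0], [-0.8, 0.1], [0.5, 0.0], [-0.8, 0.1], [0.5, 0.0], [-0.8, 0.1]])
[[334.40812161 371.83985915]
 [312.09480839 371.89206329]]
```

Run:
```python
from h import *
x=(.5763,.182,.053)
s=[-62,-58,-54,-50,-46,-42,-38,-34,-16,-12,-8,-4,0,4,8,12,16,44]
W=R.from_euler('z',x[2]).apply(np.array([(a,0,157) for a in s])/1000)+[x[0],x[1],0]
p=(proj('scene',W)-[305,240])*3;q=(proj('side',W)-[220,150])*3+[390,0]
for a,b,c in zip(s,p.round(),q.round()):print(a,b,c)
im=cv2.imread('pics/e.png')[255:305,345:405];im2=cv2.imread('pics/f.png')[180:215,265:325]
cv2.imwrite('pics/g.png',np.vstack([cv2.resize(im,(480,400),interpolation=2),cv2.resize(im2[:25],(480,200),interpolation=2)]))
delta([x[0]-.12*np.cos(.053),x[1]-.12*np.sin(.053),.217])
```

```text
-62 [280.  65.] [535. 151.]
-58 [275.  67.] [539. 150.]
-54 [271.  70.] [543. 148.]
-50 [266.  73.] [547. 147.]
-46 [261.  76.] [551. 145.]
-42 [257.  78.] [555. 144.]
-38 [252.  81.] [559. 143.]
-34 [247.  84.] [563. 141.]
-16 [226.  97.] [580. 135.]
-12 [221.  99.] [584. 134.]
-8 [216. 102.] [588. 132.]
-4 [211. 105.] [592. 131.]
0 [206. 108.] [596. 130.]
4 [201. 111.] [600. 129.]
8 [196. 114.] [603. 127.]
12 [191. 117.] [607. 126.]
16 [186. 120.] [611. 125.]
44 [150. 141.] [637. 116.]
t 7.6 pos [0.4502 0.1754 0.2673] rot [-3.142e+00 -1.000e-03 -3.089e+00] delta mm [-6.3 -0.  50.3] F [ 0.1 -0.4 -1.9]
```

View pics/g.png

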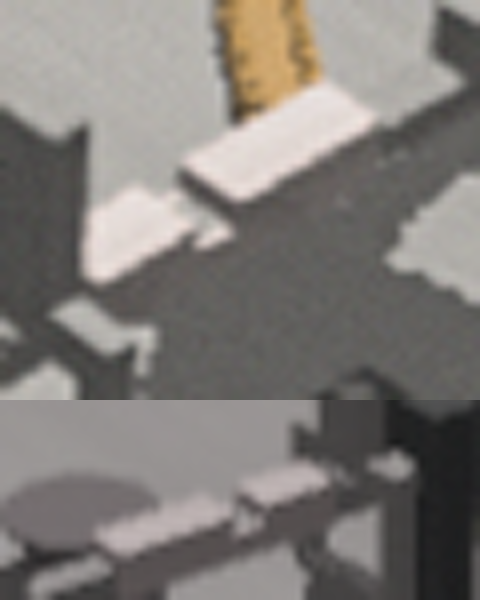

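Emit:
send_rows(plan=[{"offset":[0,0,15],"yaw":0},{"offset":[0,0,20],"yaw":0},{"offset":[0,0,15],"yaw":0},{"offset":[-8,0,0],"yaw":0},{"offset":[-8,0,0],"yaw":0},{"offset":[-4,0,0],"yaw":0},{"offset":[0,0,0],"yaw":0},{"offset":[0,0,0],"yaw":0}])

```text
time: 8.4
tool_pos: [0.4706, 0.1765, 0.2181]
tool_rot: [3.141, 0.001, -3.088]
contact_force: [0.2, 0.9, -2.3]
opening: 0.0241
grip_force: 35.0
```

Run:
```python
from h import *
x=(.5763,.182,.053)
delta([x[0]-.026*np.cos(.053),x[1]-.026*np.sin(.053),.217])
a=save('scene','h.png')[225:305,340:440];b=save('side','i.png')[170:250,230:330]
cv2.imwrite('pics/hi.png',np.hstack([cv2.resize(a,(400,320),interpolation=2),cv2.resize(b,(400,320),interpolation=2)])[:,:,::-1])
```

```text
t 8.4 pos [0.4706 0.1765 0.2181] rot [ 3.141e+00  1.000e-03 -3.088e+00] delta mm [-79.8  -0.2   1.2] F [ 0.2  0.9 -2.3]
```

View pics/hi.png

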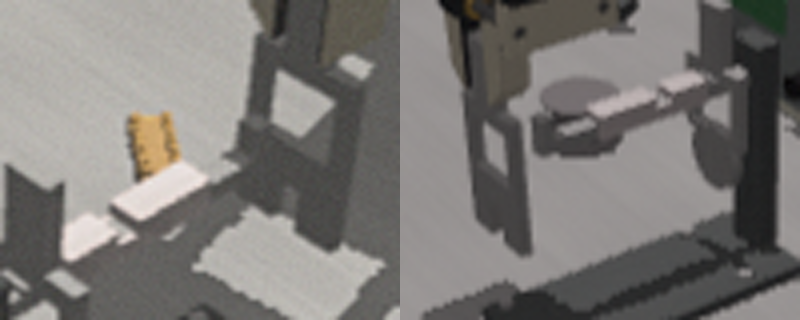

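Emit:
send_rows(plan=[{"offset":[-4,0,0],"yaw":0},{"offset":[-4,0,0],"yaw":0},{"offset":[-4,0,0],"yaw":0},{"offset":[-4,0,0],"yaw":0},{"offset":[-4,0,0],"yaw":0},{"offset":[0,0,0],"yaw":0}])

```text
time: 9.1
tool_pos: [0.4909, 0.1776, 0.2176]
tool_rot: [3.142, 0.0, -3.088]
contact_force: [0.1, 0.7, -2.6]
opening: 0.0237
grip_force: 35.0
```

Emit:
send_rows(plan=[{"offset":[-4,0,0],"yaw":0},{"offset":[-4,0,0],"yaw":0},{"offset":[-4,0,0],"yaw":0},{"offset":[-4,0,0],"yaw":0},{"offset":[-4,0,0],"yaw":0},{"offset":[0,0,0],"yaw":0}])

```text
time: 9.7
tool_pos: [0.5109, 0.1787, 0.2176]
tool_rot: [3.142, 0.0, -3.088]
contact_force: [0.1, -1.0, -1.4]
opening: 0.0236
grip_force: 35.0
```

Emit:
send_rows(plan=[{"offset":[-5,0,0],"yaw":0},{"offset":[-5,0,0],"yaw":0},{"offset":[-5,0,0],"yaw":0},{"offset":[-5,0,0],"yaw":0},{"offset":[-5,0,0],"yaw":0},{"offset":[-5,0,0],"yaw":0},{"offset":[-5,0,0],"yaw":0},{"offset":[-5,0,0],"yaw":0},{"offset":[-5,0,0],"yaw":0},{"offset":[-5,0,0],"yaw":0},{"offset":[-5,0,0],"yaw":0},{"offset":[-5,0,0],"yaw":0},{"offset":[0,0,0],"yaw":0},{"offset":[0,0,0],"yaw":0}])

```text
time: 11.1
tool_pos: [0.5702, 0.1819, 0.2176]
tool_rot: [3.142, -0.0, -3.087]
contact_force: [-0.5, 0.4, -2.1]
opening: 0.0236
grip_force: 35.0
```

Emit:
send_rows(plan=[{"offset":[0,0,4],"yaw":0},{"offset":[0,0,4],"yaw":0},{"offset":[0,0,3],"yaw":0},{"offset":[0,0,1],"yaw":0},{"offset":[0,0,0],"yaw":0}])

```text
time: 11.6
tool_pos: [0.5701, 0.1819, 0.2055]
tool_rot: [3.142, -0.0, -3.087]
contact_force: [0.9, 0.2, -2.0]
opening: 0.0236
grip_force: 35.0
```

Emit:
send_rows(plan=[{"offset":[0,0,0.5],"yaw":0},{"offset":[0,0,0.5],"yaw":0},{"offset":[0,0,0],"yaw":0}])

```text
time: 11.9
tool_pos: [0.5703, 0.1819, 0.2047]
tool_rot: [3.141, 0.0, -3.087]
contact_force: [0.2, 0.6, -2.9]
opening: 0.0237
grip_force: 35.0
```

Emit:
send_rows(plan=[{"offset":[0,0,0.5],"yaw":0},{"offset":[0,0,0.5],"yaw":0},{"offset":[0,0,0],"yaw":0}])

```text
time: 12.2
tool_pos: [0.5702, 0.1819, 0.2037]
tool_rot: [3.142, -0.0, -3.087]
contact_force: [-0.6, 0.5, -1.9]
opening: 0.0238
grip_force: 35.0
```

Emit:
send_rows(plan=[{"offset":[0,0,0.5],"yaw":0},{"offset":[0,0,0.3],"yaw":0},{"offset":[0,0,0],"yaw":0}])

```text
time: 12.5
tool_pos: [0.5702, 0.1819, 0.2029]
tool_rot: [3.142, -0.0, -3.087]
contact_force: [-0.4, -0.4, -2.2]
opening: 0.024
grip_force: 35.0
```

Emit:
send_rows(plan=[{"offset":[0,0,0.3],"yaw":0},{"offset":[0,0,0],"yaw":0}])

```text
time: 12.7
tool_pos: [0.5702, 0.1819, 0.2026]
tool_rot: [3.142, -0.0, -3.087]
contact_force: [-0.5, -0.4, -2.3]
opening: 0.0238
grip_force: 35.0
```

Emit:
send_rows(plan=[{"offset":[0,0,0.3],"yaw":0},{"offset":[0,0,0],"yaw":0}])

```text
time: 12.9
tool_pos: [0.5703, 0.1819, 0.2025]
tool_rot: [3.142, 0.0, -3.087]
contact_force: [0.0, 0.5, -0.5]
opening: 0.0235
grip_force: 35.0
```

Emit:
send_rows(plan=[{"offset":[0,0,0.3],"yaw":0},{"offset":[0,0,0],"yaw":0}])

```text
time: 13.1
tool_pos: [0.5703, 0.1819, 0.2025]
tool_rot: [3.141, 0.0, -3.087]
contact_force: [-1.2, -0.1, 0.9]
opening: 0.0234
grip_force: 35.0
```

Emit:
send_rows(plan=[{"offset":[-1,0,0],"yaw":0},{"offset":[-1,0,0],"yaw":0},{"offset":[-1,0,0],"yaw":0},{"offset":[-1,0,0],"yaw":0},{"offset":[-1,0,0],"yaw":0},{"offset":[-1,0,0],"yaw":0},{"offset":[-1,0,0],"yaw":0},{"offset":[-1,0,0],"yaw":0},{"offset":[0,0,0],"yaw":0}])

```text
time: 14.0
tool_pos: [0.5783, 0.1825, 0.2024]
tool_rot: [3.141, 0.0, -3.087]
contact_force: [-3.9, -0.8, 4.3]
opening: 0.0237
grip_force: 35.0
```

Emit:
send_rows(plan=[{"offset":[-1,0,0],"yaw":0},{"offset":[-1,0,0],"yaw":0},{"offset":[-1,0,0],"yaw":0},{"offset":[0,0,0],"yaw":0}])

```text
time: 14.4
tool_pos: [0.5813, 0.1826, 0.2024]
tool_rot: [3.141, 0.0, -3.087]
contact_force: [-3.6, -0.7, 5.8]
opening: 0.0236
grip_force: 35.0
```

Emit:
send_rows(plan=[{"offset":[-1,0,0],"yaw":0},{"offset":[-1,0,0],"yaw":0},{"offset":[0,0,0],"yaw":0}])

```text
time: 14.7
tool_pos: [0.5832, 0.1827, 0.2024]
tool_rot: [3.141, 0.0, -3.087]
contact_force: [-3.0, -0.1, 4.9]
opening: 0.0237
grip_force: 35.0
```

Emit:
send_rows(plan=[{"offset":[-1,0,-0.2],"yaw":0},{"offset":[-1,0,0],"yaw":0},{"offset":[0,0,0],"yaw":0}])

```text
time: 15.0
tool_pos: [0.5853, 0.1828, 0.2024]
tool_rot: [3.141, -0.0, -3.087]
contact_force: [-3.1, 0.6, 4.9]
opening: 0.0237
grip_force: 35.0
```

Emit:
send_rows(plan=[{"offset":[-1,0,0],"yaw":0},{"offset":[0,0,0],"yaw":0}])

```text
time: 15.2
tool_pos: [0.5862, 0.1828, 0.2024]
tool_rot: [3.141, -0.0, -3.087]
contact_force: [-3.4, 0.4, 5.3]
opening: 0.0238
grip_force: 35.0
```

Emit:
send_rows(plan=[{"offset":[-1,0,0],"yaw":0},{"offset":[0,0,0],"yaw":0}])

```text
time: 15.4
tool_pos: [0.5873, 0.1829, 0.2023]
tool_rot: [3.141, -0.0, -3.087]
contact_force: [-3.5, 0.8, 4.8]
opening: 0.024
grip_force: 35.0
```

Emit:
send_rows(plan=[{"offset":[-1,0,0],"yaw":0},{"offset":[0,0,0],"yaw":0}])

```text
time: 15.6
tool_pos: [0.5883, 0.1829, 0.2022]
tool_rot: [3.141, 0.0, -3.087]
contact_force: [-2.7, 0.1, 4.4]
opening: 0.0236
grip_force: 35.0
```

Emit:
send_rows(plan=[{"offset":[-1,0,0],"yaw":0},{"offset":[0,0,0],"yaw":0}])

```text
time: 15.8
tool_pos: [0.5896, 0.1828, 0.2015]
tool_rot: [-3.141, 0.0, -3.087]
contact_force: [0.3, 0.3, -2.2]
opening: 0.0237
grip_force: 35.0
```

Emit:
send_rows(plan=[{"offset":[-1,0,0],"yaw":0},{"offset":[0,0,0],"yaw":0}])

```text
time: 16.0
tool_pos: [0.5904, 0.1829, 0.2016]
tool_rot: [-3.142, -0.0, -3.088]
contact_force: [0.3, -0.2, -2.5]
opening: 0.0238
grip_force: 35.0
```

Emit:
send_rows(plan=[{"offset":[-1,0,0],"yaw":0},{"offset":[0,0,0],"yaw":0}])

```text
time: 16.2
tool_pos: [0.5914, 0.183, 0.202]
tool_rot: [-3.142, 0.0, -3.087]
contact_force: [-0.4, -0.1, -3.1]
opening: 0.0236
grip_force: 35.0
```

Emit:
send_rows(plan=[{"offset":[0,0,0.7],"yaw":0},{"offset":[0,0,0.7],"yaw":0},{"offset":[0,0,0],"yaw":0}])

```text
time: 16.5
tool_pos: [0.5911, 0.183, 0.2007]
tool_rot: [3.142, -0.0, -3.087]
contact_force: [0.2, 0.1, -1.9]
opening: 0.0238
grip_force: 35.0
```

Emit:
send_rows(plan=[{"offset":[0,0,0.7],"yaw":0},{"offset":[0,0,0.7],"yaw":0},{"offset":[0,0,0.7],"yaw":0},{"offset":[0,0,0],"yaw":0}])

```text
time: 16.9
tool_pos: [0.5912, 0.183, 0.1986]
tool_rot: [3.142, -0.0, -3.087]
contact_force: [-0.5, -0.3, -2.6]
opening: 0.0236
grip_force: 35.0
```

Entering the notch freely; continue to the floor.

Emit:
send_rows(plan=[{"offset":[0,0,0.7],"yaw":0},{"offset":[0,0,0.7],"yaw":0},{"offset":[0,0,0.5],"yaw":0},{"offset":[0,0,0],"yaw":0}])

```text
time: 17.3
tool_pos: [0.5912, 0.183, 0.1967]
tool_rot: [3.142, -0.0, -3.087]
contact_force: [0.2, 0.2, -1.9]
opening: 0.0241
grip_force: 35.0
```

Emit:
send_rows(plan=[{"offset":[0,0,0.5],"yaw":0},{"offset":[0,0,0.3],"yaw":0},{"offset":[0,0,0],"yaw":0}])

```text
time: 17.6
tool_pos: [0.5912, 0.1831, 0.196]
tool_rot: [3.142, 0.0, -3.087]
contact_force: [0.3, -0.6, -2.6]
opening: 0.024
grip_force: 35.0
```

Emit:
send_rows(plan=[{"offset":[0,0,0.3],"yaw":0},{"offset":[0,0,0],"yaw":0}])

```text
time: 17.8
tool_pos: [0.5912, 0.1831, 0.1957]
tool_rot: [3.141, -0.0, -3.087]
contact_force: [0.1, 0.7, -2.5]
opening: 0.0235
grip_force: 35.0
```

Emit:
send_rows(plan=[{"offset":[0,0,0.3],"yaw":0},{"offset":[0,0,0],"yaw":0}])

```text
time: 18.0
tool_pos: [0.5913, 0.1831, 0.1955]
tool_rot: [3.142, 0.0, -3.087]
contact_force: [-0.1, -0.3, -1.2]
opening: 0.0239
grip_force: 35.0
```

Emit:
send_rows(plan=[{"offset":[0,0,0.3],"yaw":0},{"offset":[0,0,0],"yaw":0}])

```text
time: 18.2
tool_pos: [0.5913, 0.1831, 0.1955]
tool_rot: [3.142, 0.001, -3.087]
contact_force: [-0.7, -0.1, 0.7]
opening: 0.0234
grip_force: 35.0
```

Emit:
send_rows(plan=[{"offset":[0,0,0],"yaw":0},{"offset":[0,0,0],"yaw":0},{"offset":[0,0,0],"yaw":0}], squeeze=4)

```text
time: 18.5
tool_pos: [0.5913, 0.1831, 0.1955]
tool_rot: [3.141, 0.001, -3.087]
contact_force: [-0.7, 0.2, 2.2]
opening: 0.0241
grip_force: 4.0
```

Emit:
send_rows(plan=[{"offset":[0,0,0],"yaw":0},{"offset":[0,0,0],"yaw":0},{"offset":[0,0,0],"yaw":0},{"offset":[0,0,0],"yaw":0},{"offset":[0,0,0],"yaw":0},{"offset":[0,0,0],"yaw":0},{"offset":[0,0,0],"yaw":0},{"offset":[0,0,0],"yaw":0}], hand=0.4)

```text
time: 19.3
tool_pos: [0.5912, 0.1831, 0.1951]
tool_rot: [3.142, 0.0, -3.087]
contact_force: [-0.2, -0.6, 0.1]
opening: 0.055
grip_force: 0.0
```

Run:
```python
from h import *
delta([.5913,.1831,.3])
print(status.observe()['opening'])
a=save('scene','j.png')[225:345,325:425];b=save('side','k.png')[145:265,240:340]
cv2.imwrite('pics/jk.png',np.hstack([cv2.resize(a,(400,480),interpolation=2),cv2.resize(b,(400,480),interpolation=2)])[:,:,::-1])
```

```text
t 19.3 pos [0.5912 0.1831 0.1951] rot [ 3.142  0.    -3.087] delta mm [-1.000e-01  0.000e+00 -1.049e+02] F [-0.2 -0.6  0.1]
0.05497572936389789
```

View pics/jk.png

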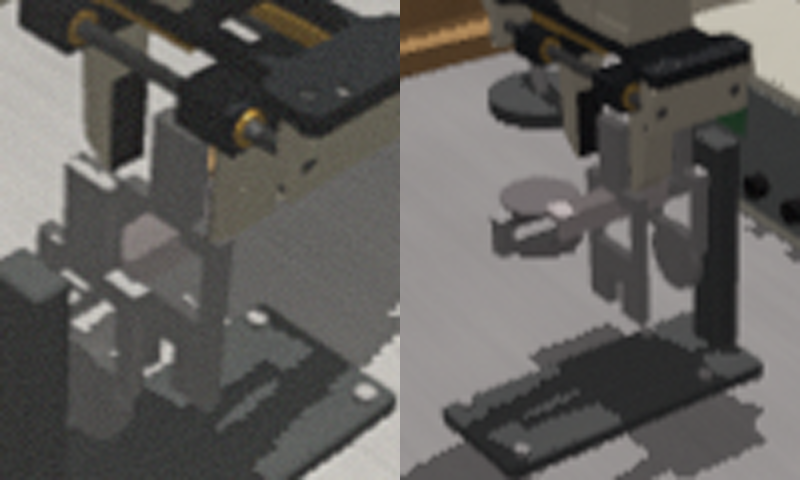

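The die plate hangs upright on the sleeve with the fingers clear on both sides (around (120,130) and (240,190) in the left half). Retreating straight up.

Emit:
send_rows(plan=[{"offset":[0,0,-3],"yaw":0},{"offset":[0,0,-6],"yaw":0},{"offset":[0,0,-12],"yaw":0},{"offset":[0,0,-20],"yaw":0},{"offset":[0,0,-30],"yaw":0},{"offset":[0,0,-30],"yaw":0},{"offset":[0,0,-15],"yaw":0},{"offset":[0,0,0],"yaw":0},{"offset":[0,0,0],"yaw":0},{"offset":[0,0,0],"yaw":0},{"offset":[0,0,0],"yaw":0},{"offset":[0,0,0],"yaw":0},{"offset":[0,0,0],"yaw":0}])

```text
time: 20.7
tool_pos: [0.5911, 0.183, 0.3106]
tool_rot: [-3.142, -0.001, -3.087]
contact_force: [0.6, -0.7, -0.3]
opening: 0.0552
grip_force: 0.0
```

Run:
```python
from h import *
a=save('scene','l.png')[225:345,325:425];b=save('side','m.png')[145:265,240:340]
cv2.imwrite('pics/lm.png',np.hstack([cv2.resize(a,(400,480),interpolation=2),cv2.resize(b,(400,480),interpolation=2)])[:,:,::-1])
```

```text
(no output)
```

View pics/lm.png

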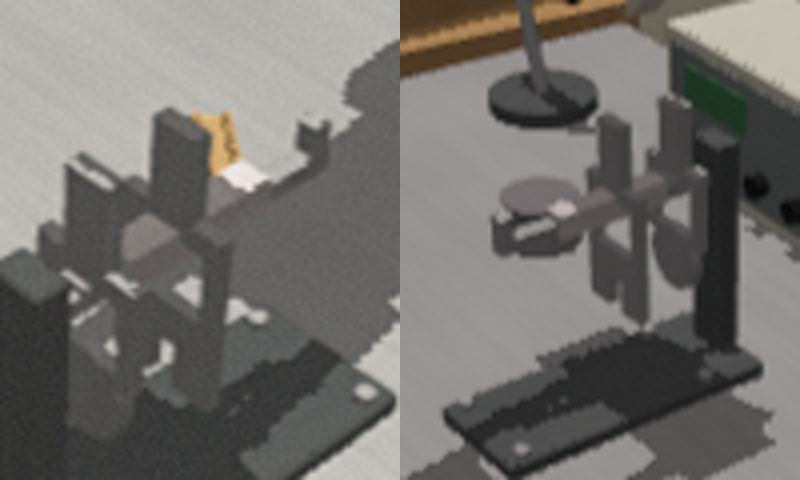

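Both plates hang upright and the gripper is clear (die plate at about (180,170) left and (615,210) right, first plate behind it by the post). Handing in.

```bash
python3 -c "
from cell import ticket
print(ticket.hand_in())"
```

```text
the job is handed in; nothing more can be done
None
```

I hung the die plate on the hook with its crossbar down on the notch floor by feel, let go and handed the job in; both plates hang upright and the gripper is clear, but the hand-in returned no verdict.

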